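# Fit the snap ring on a mould turntable spindle

## Robot

A 6-joint arm with a two-finger parallel gripper is mounted at the origin on the work surface. World frame = base frame: x ahead of the robot, y to its left, z up, the work surface at z = 0. Lengths are in m, angles in rad, forces in N, time in s.
With the tool pointing down it reaches from about 0.425 to 0.95 m from the base axis. Payload 3.5 kg.
Tool frame: the origin (TCP) lies midway between the tips of the shut fingers; the grasp point (between the pads) lies 19 mm behind it; z points along the fingers, y is the line along which they close (so a half turn about z gives the same grasp; the last joint's range is limited). The gripper opens to 85 mm and grips with 20 to 120 N. Pads are 22 mm wide; open, the fingers measure 114 mm over their backs; the gripper's body (76 mm by 85 mm) begins 54 mm behind the grasp point. The pads swing forward as they close: fully open they stand 13 mm farther back than shut.
Start: joints at [-1.281, 0.286, 1.577, -0, 1.279, -0.15], TCP at [0.287, -0.611, 0.231] pointing down, gripper open.
Joint ranges: [-2.77, 2.77], [-0.9, 2.22], [0.21, 2.48], [-1.53, 4.67], [0.24, 2.81], [-2.84, 2.84]. Speed limits (rad/s): [2.79, 2.79, 3.14, 3.14, 3.14, 3.14].

## Interface

Orientations are given as a unit quaternion [w, x, y, z].
In Python, from station import robot gives the robot as it stands.
- The arm moves only by the tool arm_command, never from a script. Its argument "increments" is a list of rows, each an object of numbers: "rx", "ry", "rz": the turn, a rotation vector about the tool's x, y, z normalised to -1 to 1, where 1 is 180 degrees; "tx", "ty", "tz": the shift along the tool's x, y, z normalised to -1 to 1, where 1 is 0.15 m; "claw": the finger opening in mm, from 0 to 85.4. A call has 1 to 8 rows; each row is the pose to reach, as a shift and turn from the pose commanded when the call began, along the tool's axes at that moment, turning the shorter way round; what a row does not reach only later rows make up. A row lasts 1/8 s, in which the tool goes at most 62.5 mm and 10.7 degrees, less where a joint would pass 70% of its speed; a pose out of reach is approached as far as the arm can. A call with a number of a shift or a turn outside -1 to 1 is refused whole. A call with a gripper value outside its range is refused whole. The fingers move at their own pace and stop on an object; "force" is the grip in N (left out, the last holds). Time passes only in rows, so rows that repeat a pose let the fingers close. It gives the time, the measured TCP pose, the force, the opening and the grip force at its end, in the units of the state.
- robot.state(): the state, without advancing time (a new reading comes with each control period).
- robot.camera(name): name is "scene" or "top"; returns the picture (400x640x3 uint8, red, green, blue); there is no depth.
- robot.camera_info(name): a dict with "fx", "fy", "cx", "cy" (pixels), "rvec" (rotation vector, rad) and "tvec" (3), from world to camera coordinates, as OpenCV has them. Camera axes: x right, y down, z forward; pixel columns grow to the right and rows downward; lengths in m; the calibration is good to about 2 mm. A picture is of the moment at which its call begins. camera_info takes no time and is no camera call.
- robot.finish_job(): hands the job in; it is judged then, once.
The state is a dict: "time": time; "joint_pos": joint angles; "joint_velocities": joint speeds; "joint_torque": joint torques, N m; "ee_pos": TCP position; "eef_rot": TCP orientation; "contact_force": force on the tool from outside, world axes, zero at the start; "torque": the same for the moment, N m; "width": opening from 0.0 (shut) to 1.0 (fully open); "gripper_force": force on a finger pad.
Only numpy, scipy, OpenCV 4.12 (cv2) and the standard library are available. Lean on these libraries where they do the work, as an engineer would, in place of code of your own. Each camera call takes 0.05 s, during which the arm holds its last target. There are 200 camera calls.

## Task

Take the snap-ring pliers from their wooden stand, put their two tips in the eyes of the snap ring lying on the turntable hub, spread the ring with them and press it and the hub gently down over the spindle until the hub comes to its stop, then let the ring close fully into the spindle's groove. Do not overstretch the ring, do not force the hub, do not touch the ring with the fingers and leave the other things alone; finally hang the pliers back in their stand.

Things in the scene. Friction and masses are not known exactly. Their poses are not given: they have to be found in the camera images.
- turntable: Fixed turntable: grey disc 140 mm wide, 25 mm high, with an upright steel spindle. Origin on the table at its axis, z up. Spindle from below: shank 35 mm thick, groove 30 mm thick and 7 mm high, collar 35 mm thick and 10 mm high, nose 28 mm thick and 22 mm high. The spindle's height in the base is set anew each time, unmeasured: lower groove wall 40 to 54 mm above the origin. Left or right.
- hub: Aluminium disc 90 mm wide, 12 mm thick, on the spindle; origin at its top centre, at first 74 mm above the turntable's origin, over the collar. A snug fit: about 5 N moves it down and it stays where it is left. It goes down 20 to 34 mm (as the spindle is set) to a hard stop, its top then level with the groove's lower wall. Over 20 N between ring and hub spoils its bearing.
- snap_ring: Steel ring 5.5 mm thick, 48 mm wide, 71 mm long, flat on the hub around the nose. Origin: ring centre, underside. Two arms hinged at the back (x = -29 mm), sprung shut; eyes at the front at x = 30, y = +-10 mm, 16 mm wide with 8 mm holes. Shut, 31.6 mm inside: passes the nose, not the collar. It fits the groove with 1.5 mm to spare in height, so only at the hub's stop.
- ring_left (a joint): Opening of the ring's left (+y) arm, rad: 0 shut, grows as it spreads. Both arms open alike. It clears the collar from about 0.12 and is overstretched (spoiled) beyond 0.25. Each eye moves out about 59 mm per rad and swings back towards the hinge, 2.5 mm at 0.2 rad (shift the pliers back with it); 2 N per eye to begin, 6 N at 0.2 rad.
- ring_right (a joint): The same for the right (-y) arm.
- ring_left_eye (a point): Centre of the left eye's hole, at the ring's top face.
- ring_right_eye (a point): Centre of the right eye's hole, at the ring's top face.
- pliers: Upright pliers: steel housing 34 (x) x 56 (y) x 14 (z) mm, origin at its underside's centre, z up. On it two black handles, 22 mm wide (x), from 16 to 70 mm above the origin, 60 mm apart over their outer faces (along y) at rest. Below it two legs 12 x 12 mm. Fingertips may bear on the housing's top beside the handles when pressing. Mass 0.21 to 0.34 kg.
- plier_left (a joint): Travel of one handle and one leg, m: 0 at rest, at most 0.020. Squeezing the handles moves the legs apart in parallel, each leg as far as each handle, against a spring (6 N per handle plus 0.4 N/mm). Handles at about 36 mm over their outer faces spread the ring well; under 28 mm overstretches it, over 42 mm does not clear the collar.
- plier_right (a joint): The same for the other handle.
- stand: Fixed wooden stand for the pliers: a base 90 x 110 x 8 mm and an open box, outside 38 (x) x 58 (y) mm, inside 26 x 46 mm, rim 60 mm above the table, floor about 12 mm above it. Origin on the table at its centre. The pliers hang in it with the legs inside and the housing flat on the rim, their y along its y (either way round).
- screwdriver: Bystander lying between the stations, about 0.2 m long.
- spare_washer: Bystander: flat steel washer 48 mm across, 5 mm thick, lying on the table.
- brick: Bystander: brick 100 x 190 x 55 mm, beyond the stations.
- tile_shard: Bystander: white tile shard about 80 mm, left.
- stone_shard: Bystander: stone shard about 70 mm, right.
- hammer: Bystander: hammer, right.
- sealer_jar: Bystander: closed grey jar 70 mm across, 100 mm high, far left.
- pliers_feet (a point): Point on the pliers midway between their two flat feet: 40 mm below the pliers' origin. The legs stand at y = +-10 mm at rest, and a pin 5 mm thick with a tapered end reaches 4.5 mm down from each foot. With the pins in the eyes' holes the feet rest on the eyes.

How it is judged:
On the way, in this order (a step that is already met when the one before it is completed fails the run):
1. the pliers spread the ring in place on the spindle (value of joint each of ring_left, ring_right above 0.1 rad and contact force between pliers and snap_ring above 1 N and horizontal distance between snap_ring and turntable below 0.012 m), for 0.1 s.
2. the ring is closed in the groove (value of joint each of ring_left, ring_right below 0.03 rad and z of snap_ring in the frame of turntable between 0.0385 and 0.0563 m and horizontal distance between snap_ring and turntable below 0.005 m), for 0.2 s.
At the end, for the whole second after the job is handed in: Ring shut (each arm under 0.03 rad) in the groove: level within 0.08 rad, within 5 mm of the axis, underside 38.5-56.3 mm above the turntable's origin (only the groove allows it). Pliers at rest in the stand, upright within 0.1 rad, within 12 mm of its centre, housing within 4 mm of the rim (all of step 2 and angle between snap_ring's own z axis and vertical below 0.08 rad and horizontal distance between pliers and stand below 0.012 m and z of pliers in the frame of stand between 0.056 and 0.064 m and angle between pliers's own z axis and vertical below 0.1 rad and linear speed of each of pliers, snap_ring below 0.02 m/s); the robot touches nothing.
It fails at once if the ring is overstretched (an arm beyond 0.25 rad) (value of joint any of ring_left, ring_right above 0.25 rad).
It fails at once if the ring is pressed on the hub with more than 20 N (contact force between snap_ring and hub above 20 N).
It fails at once if the fingers touch the ring (contact force between the fingers and snap_ring above 0.5 N).
It fails at once if a bystander is moved by more than 30 mm (distance of any of screwdriver, spare_washer, brick, tile_shard, stone_shard, hammer, sealer_jar from where it was at the start of the episode above 0.03 m).
It also fails if it takes over 61 s, if anything falls off the work surface, if the arm or the gripper's body presses on something with over 40 N, if the wrist force passes 120 N, or if a joint passes its speed limit or range.

## Working session

There is one attempt and no reset: what is moved stays moved. The work goes in short steps, Python scripts to look and compute and a tool call to move; the robot and the scene stay as the last step left them, time stands still between calls to the robot, and variables do not carry over. Pictures are saved under pics/ and viewed, at most 10 in all, crops included, and the job is handed in when it is done.

Besides the shell and the picture viewer there is one more tool, called after "Request:" as name(argument=value, ...), one argument or row to a line, values as JSON. arm_command: Moves the arm, as the interface text tells. Scaled input: -1 to 1 covers 0.15 m each way for a shift and 180 degrees each way for a turn. Its arguments: {"type":"object","properties":{"increments":{"type":"array"},"force":{"type":"number"}},"required":["increments"]}

```bash
ls && mkdir -p pics && python3 - <<'E'
from station import robot
import cv2
for n in ("scene","top"):
    im=robot.camera(n); cv2.imwrite(f"pics/{n}0.png",im[:,:,::-1])
    print(n,robot.camera_info(n))
print(robot.state())
E
```

```text
pics
scene {'fx': 364.6694722691289, 'fy': 364.6694722691289, 'cx': 320.0273416005225, 'cy': 196.7863416876139, 'rvec': array([ 1.49063187,  2.05299561, -0.84669404]), 'tvec': array([ 0.19105142, -0.34124323,  1.61046687])}
top {'fx': 509.34191512702705, 'fy': 509.34191512702705, 'cx': 322.33445052474934, 'cy': 200.31103121452742, 'rvec': array([ 2.12269853, -2.15578612,  0.13700939]), 'tvec': array([3.70704194e-04, 5.81222344e-01, 1.23258615e+00])}
{'time': 0.1, 'joint_pos': array([-1.28100736e+00,  2.87120665e-01,  1.57803291e+00, -1.52693519e-05,
        1.27858862e+00, -1.50008134e-01]), 'joint_velocities': array([-0.00051072, -0.00371643, -0.00453952,  0.00048364,  0.0028167 ,
        0.00081573]), 'joint_torque': array([ 9.75633448e-04, -4.07295549e+01, -2.93697846e+01, -1.37358124e-04,
        3.42758263e-03, -2.29678352e-05]), 'ee_pos': array([ 0.28723255, -0.61018305,  0.23005518]), 'eef_rot': array([-1.07163686e-03,  9.75918538e-01,  2.18132646e-01, -8.23458977e-05]), 'contact_force': array([-0.32278636,  0.44615629, -0.44539731]), 'torque': array([0.0217292 , 0.0146728 , 0.00665257]), 'gripper_force': 0.0, 'width': 1.0000485278131914}
```

View pics/scene0.png

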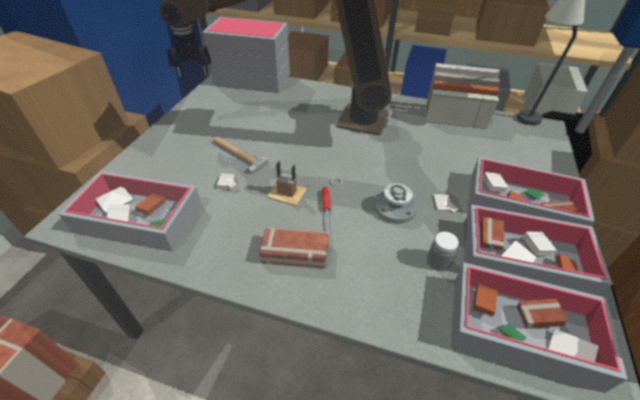

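View pics/top0.png

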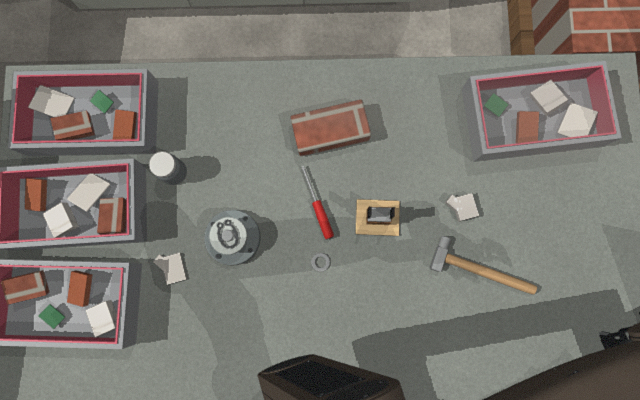

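The scene picture shows the turntable with the ring near (397,195) and the pliers in their stand near (287,185). In the top picture the turntable is near (233,237) and the stand near (379,216). I'll enlarge both.

```bash
cat > h.py <<'E'
import numpy as np, cv2
from station import robot
def cam(n):
    i=robot.camera_info(n); K=np.array([[i['fx'],0,i['cx']],[0,i['fy'],i['cy']],[0,0,1]])
    return K,cv2.Rodrigues(np.array(i['rvec']))[0],np.array(i['tvec'])
def proj(n,P):
    K,R,t=cam(n); p=(K@(R@np.atleast_2d(P).T+t[:,None])).T; return p[:,:2]/p[:,2:]
def ray(n,uv,z):
    K,R,t=cam(n); d=R.T@np.linalg.inv(K)@np.array([*uv,1.]); c=-R.T@t
    return c+d*(z-c[2])/d[2]
def crop(im,u0,v0,w,h,s):
    c=cv2.resize(im[v0:v0+h,u0:u0+w],None,fx=s,fy=s,interpolation=cv2.INTER_CUBIC)
    for k in range(0,w,10):
        cv2.line(c,(k*s,0),(k*s,6),(255,255,0),1); cv2.putText(c,str(u0+k),(k*s+1,16),0,.33,(255,255,0),1)
    for k in range(0,h,10):
        cv2.line(c,(0,k*s),(6,k*s),(255,255,0),1); cv2.putText(c,str(v0+k),(8,k*s+4),0,.33,(255,255,0),1)
    return c
E
python3 - <<'E'
from h import *
t=cv2.imread("pics/top0.png"); s=cv2.imread("pics/scene0.png")
a=np.hstack([crop(t,200,205,66,66,6),crop(t,348,183,66,66,6)])
b=np.hstack([crop(s,370,165,66,33+25,6)[:200*2],crop(s,256,150,66,58,6)])
cv2.imwrite("pics/ct.png",a); cv2.imwrite("pics/cs.png",b)
E
```

```text
(no output)
```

View pics/ct.png

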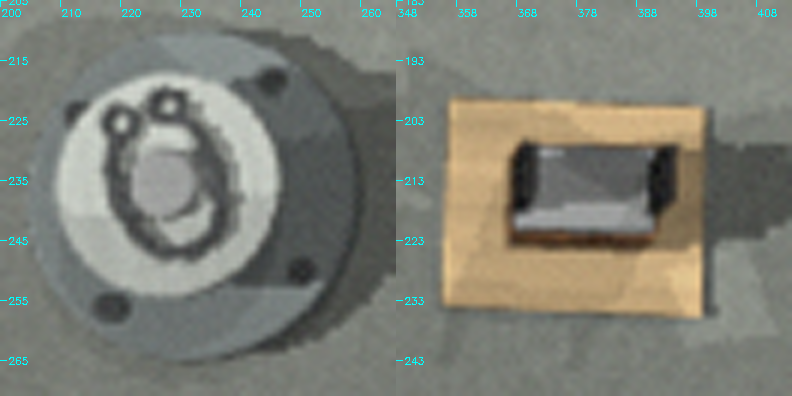

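View pics/cs.png

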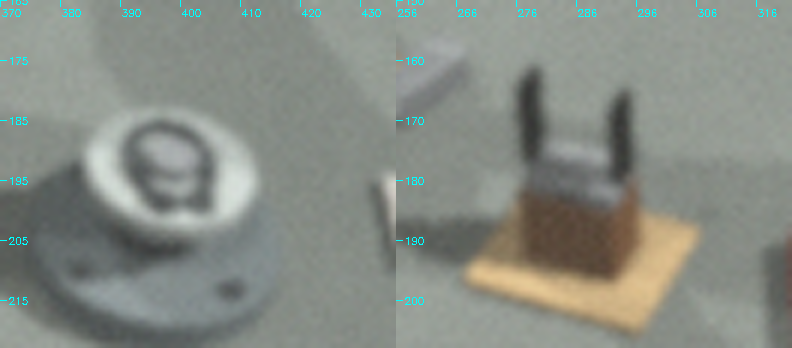

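```bash
cat > m.py <<'E'
from h import *
px=lambda u0,v0,x,y:((x+.5)/6-.5+u0,(y+.5)/6-.5+v0)
A=ray("top",px(200,205,120,123),.0795);B=ray("top",px(200,205,169,104),.0795)
H=ray("top",px(200,205,167.5,184.5),.074)
print("eyes",A,B,np.linalg.norm(A-B),"hub",H)
m=(A+B)/2;d=(m-H)[:2];print("mid",m,"dist",np.hypot(*d),"yaw mid",np.degrees(np.arctan2(d[1],d[0])),"yaw eyes",np.degrees(np.arctan2(A[1]-B[1],A[0]-B[0]))-90)
c=[ray("top",px(348,183,*p),.008) for p in((53,98),(312,107),(307,318),(46,306))]
c=np.array(c);S=c.mean(0);print("stand",S,[np.linalg.norm(c[i]-c[(i+1)%4]) for i in range(4)])
for a,b in((0,1),(3,2),(3,0),(2,1)):
    v=c[a]-c[b];print(np.degrees(np.arctan2(v[1],v[0])))
# pliers housing top outline and handle tops check
yaw=np.radians(0)
for P in ((0,.03,.13),(0,-.03,.13),(0,0,.074)):
    q=S*[1,1,0]+P;print(P,proj("top",q)[0],proj("scene",q)[0])
for P in (A,B,H): print("scene",proj("scene",P)[0])
E
python3 m.py
```

```text
eyes [0.51931358 0.24021955 0.0795    ] [0.52669179 0.22049788 0.0795    ] 0.02105664587636159 hub [0.4946341  0.22181391 0.074     ]
mid [0.52300269 0.23035872 0.0795    ] dist 0.029627522601653862 yaw mid 16.762649420062232 yaw eyes 20.511691200017466
stand [ 0.54058114 -0.14825415  0.008     ] [np.float64(0.11054544805178934), np.float64(0.09023768320215812), np.float64(0.11034378752984744), np.float64(0.08916413596727779)]
87.02561655148247
86.4688320426551
176.73112747878383
176.60327741710742
(0, 0.03, 0.13) [369.25464221 211.4116402 ] [293.7034371  166.02637514]
(0, -0.03, 0.13) [395.20711541 210.99134664] [276.45672721 162.25930075]
(0, 0, 0.074) [379.93289055 214.02246841] [285.96856623 177.06368199]
scene [403.11440923 197.47589837]
scene [396.51299418 197.64706023]
scene [398.26327462 192.29807446]
```

```bash
cat > ov.py <<'E'
from h import *
def box(c,yaw,x0,x1,y0,y1,z0,z1):
    Rz=np.array([[np.cos(yaw),-np.sin(yaw),0],[np.sin(yaw),np.cos(yaw),0],[0,0,1]])
    V=np.array([[x,y,z] for x in(x0,x1) for y in(y0,y1) for z in(z0,z1)])@Rz.T+c
    return V,[(0,1),(2,3),(4,5),(6,7),(0,2),(1,3),(4,6),(5,7),(0,4),(1,5),(2,6),(3,7)]
def circ(c,r,n=40):
    a=np.linspace(0,2*np.pi,n+1);V=np.c_[r*np.cos(a),r*np.sin(a),0*a]+c
    return V,[(i,i+1) for i in range(n)]
def draw(n,im,items,u0,v0,w,h,s):
    c=crop(im,u0,v0,w,h,s)
    for (V,E),col in items:
        p=(proj(n,V)-[u0,v0]+.5)*s-.5
        for a,b in E: cv2.line(c,tuple(int(round(k*8)) for k in p[a]),tuple(int(round(k*8)) for k in p[b]),col,1,cv2.LINE_AA,3)
    return c
E
cat > fit.py <<'E'
from ov import *
im=np.mean([robot.camera("top").astype(float) for _ in range(6)],0).astype(np.uint8)[:,:,::-1].copy()
cv2.imwrite("pics/avg.png",im)
g=cv2.cvtColor(im,cv2.COLOR_BGR2GRAY).astype(float)
from scipy.ndimage import map_coordinates as mc
from scipy.optimize import minimize
a=np.linspace(0,2*np.pi,48,endpoint=False)
def score(p):  # mid x,y,yaw -> annuli dark, holes bright
    t=0
    for s in(1,-1):
        e=np.array([p[0]-np.sin(p[2])*.010*s,p[1]+np.cos(p[2])*.010*s,.0795])
        for r,w in((.0055,1),(.0065,1),(.001,-.5),(.002,-.5),(.0105,-.3)):
            uv=proj("top",np.c_[r*np.cos(a),r*np.sin(a),0*a]+e); t+=w*mc(g,uv[:,::-1].T,order=3).mean()
    return t
best=min((minimize(score,[.523+dx,.2304+dy,y],method="Nelder-Mead",options=dict(initial_simplex=None,xatol=1e-5,fatol=1e-3)) for dx in(-.001,.001) for dy in(-.001,.001) for y in(.29,.36)),key=lambda r:r.fun)
m=best.x; print("ring mid",m[:2],np.degrees(m[2]),best.fun)
ctr=m[:2]-.030*np.array([np.cos(m[2]),np.sin(m[2])]);print("ring centre",ctr)
y=np.radians(-3.3);S=np.array([.5406,-.1483,0])
K,R,t=cam("top");print("campos",-R.T@t)
pl=S+[0,0,.06]
it=[(box(S,y,-.045,.045,-.055,.055,0,.008),(0,255,0)),(box(pl,y,-.017,.017,-.028,.028,0,.014),(0,0,255))]
it+=[(box(pl,y,-.011,.011,*q,.016,.070),(255,0,255)) for q in((.022,.030),(-.030,-.022))]
i2=[(circ(np.array([.4946,.2218,.074]),.045),(0,255,0)),(circ(np.array([.4946,.2218,.025]),.07),(0,255,0))]
for s in(1,-1):
    e=np.array([m[0]-np.sin(m[2])*.010*s,m[1]+np.cos(m[2])*.010*s,.0795]); i2+=[(circ(e,.008),(0,0,255)),(circ(e,.004),(0,0,255))]
i2+=[(circ(np.array([*ctr,.0795]),.0158),(255,0,255))]
cv2.imwrite("pics/ov1.png",np.hstack([draw("top",im,i2,200,205,66,66,6),draw("top",im,it,348,183,66,66,6)]))
E
python3 fit.py
```

```text
Traceback (most recent call last):
  File "fit.py", line 15, in <module>
    best=min((minimize(score,[.523+dx,.2304+dy,y],method="Nelder-Mead",options=dict(initial_simplex=None,xatol=1e-5,fatol=1e-3)) for dx in(-.001,.001) for dy in(-.001,.001) for y in(.29,.36)),key=lambda r:r.fun)
  File "fit.py", line 15, in <genexpr>
    best=min((minimize(score,[.523+dx,.2304+dy,y],method="Nelder-Mead",options=dict(initial_simplex=None,xatol=1e-5,fatol=1e-3)) for dx in(-.001,.001) for dy in(-.001,.001) for y in(.29,.36)),key=lambda r:r.fun)
              ~~~~~~~~^^^^^^^^^^^^^^^^^^^^^^^^^^^^^^^^^^^^^^^^^^^^^^^^^^^^^^^^^^^^^^^^^^^^^^^^^^^^^^^^^^^^^^^^^^^^^^^^^^^^^^^^^^
  File "fit.py", line 13, in score
    uv=proj("top",np.c_[r*np.cos(a),r*np.sin(a),0*a]+e); t+=w*mc(g,uv[:,::-1].T,order=3).mean()
  File "h.py", line 7, in proj
    K,R,t=cam(n); p=(K@(R@np.atleast_2d(P).T+t[:,None])).T; return p[:,:2]/p[:,2:]
          ~~~^^^
  File "h.py", line 4, in cam
    i=robot.camera_info(n); K=np.array([[i['fx'],0,i['cx']],[0,i['fy'],i['cy']],[0,0,1]])
ValueError: time passes only in moves, steps and waits
```

```bash
sed -i 's/^def cam/import functools\n@functools.lru_cache\ndef cam/' h.py && sed -i 's/^im=np.mean.*/im=cv2.imread("pics\/avg.png")/' fit.py && python3 - <<'E'
s=open('fit.py').read().replace('initial_simplex=None,','')
# sensible simplex
s=s.replace('method="Nelder-Mead"','method="Powell"').replace('xatol=1e-5,fatol=1e-3','xtol=1e-5,ftol=1e-5').replace('g=cv2.cvtColor','from scipy.ndimage import spline_filter\ng=cv2.cvtColor').replace('order=3)','order=1)')
open('fit.py','w').write(s)
E
ls pics; python3 fit.py
```

```text
avg.png
cs.png
ct.png
scene0.png
top0.png
ring mid [0.52239917 0.23016333] 19.75533549653438 -59.25876559984331
ring centre [0.49416483 0.2200232 ]
campos [ 0.39825173 -0.02757286  1.30296717]
```

View pics/ov1.png

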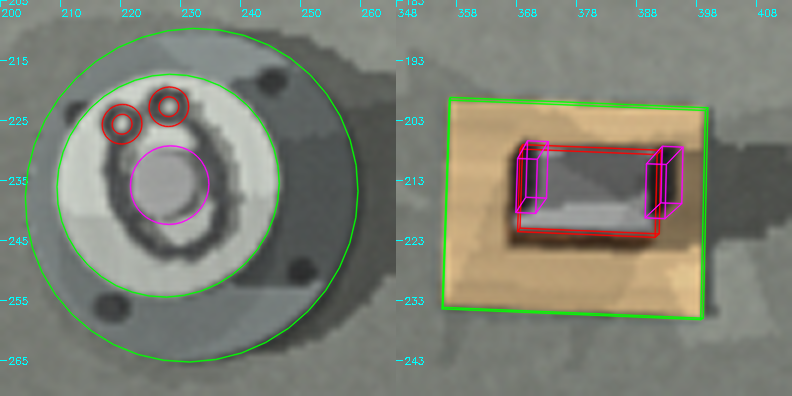

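The overlay fits: the eyes are at (220,225.5) and (228,222.5), the hub circle and the stand base both match, and the pliers' handles lie within about 1 px of the model. Moving to the stand now.

Request:
arm_command(
  increments=[
    {"tx":0.947,"ty":-0.689},
    {"tx":0.947,"ty":-0.689},
    {"tx":0.947,"ty":-0.689},
    {"tx":0.947,"ty":-0.689},
  ],
)

```text
$.increments[0]: bad value
```

Request:
arm_command(
  increments=[
    {"tx":0.947,"ty":-0.689},
    {"tx":0.947,"ty":-0.689},
    {"tx":0.947,"ty":-0.689},
    {"tx":0.947,"ty":-0.689},
  ],
)

```text
$.increments[0]: bad value
```

Request:
arm_command(
  increments=[
    {"tx":0.947,"ty":-0.689,"rz":0.158},
    {"tx":0.947,"ty":-0.689,"rz":0.158},
    {"tx":0.947,"ty":-0.689,"rz":0.158},
    {"tx":0.947,"ty":-0.689,"rz":0.158},
    {"tx":0.947,"ty":-0.689,"rz":0.158},
  ],
)

```text
$.increments[0]: bad value
```

```bash
cat > go.py <<'E'
import sys,numpy as np
from station import robot
from scipy.spatial.transform import Rotation as Ro
# usage: go.py x y z yaw_deg(of tool y)
s=robot.state(); q=np.array(s['eef_rot']); R=Ro.from_quat(q[[1,2,3,0]])
x,y,z,yaw=map(float,sys.argv[1:5]); a=np.radians(yaw)
ty=np.array([np.cos(a),np.sin(a),0]); tz=np.array([0,0,-1.]); T=Ro.from_matrix(np.c_[np.cross(ty,tz),ty,tz])
d=R.inv().apply(np.array([x,y,z])-s['ee_pos'])/.15; r=(R.inv()*T).as_rotvec()/np.pi
print("pos",s['ee_pos'].round(4),"F",s['contact_force'].round(2),"w",round(s['width']*85.4,2),"gf",round(s['gripper_force'],1),"t",s['time'],"j6",s['joint_pos'][5].round(2))
print("t",d.round(4),"r",r.round(4))
E
python3 go.py .5406 -.148 .15 -93.3
```

```text
pos [ 0.2874 -0.6106  0.2311] F [-0.08  0.03  0.52] w 85.27 gf 0.0 t 0.4 j6 -0.15
t [ 2.8406 -2.0717  0.5417] r [-1.000e-04  0.000e+00  1.583e-01]
```

Rows need every field.

Request:
arm_command(
  increments=[
    {"rx":0,"ry":0,"rz":0,"tx":0.947,"ty":-0.689,"tz":0,"claw":85},
    {"rx":0,"ry":0,"rz":0,"tx":0.947,"ty":-0.689,"tz":0,"claw":85},
    {"rx":0,"ry":0,"rz":0,"tx":0.947,"ty":-0.689,"tz":0,"claw":85},
    {"rx":0,"ry":0,"rz":0,"tx":0.947,"ty":-0.689,"tz":0,"claw":85},
  ],
)

```text
time: 0.9
ee_pos: [0.3735, -0.454, 0.2316]
eef_rot: [-0.0, 0.975, 0.22, 0.0]
contact_force: [0.2, 0.1, -0.2]
width: 0.997
gripper_force: 0.0
```

Request:
arm_command(
  increments=[
    {"rx":0,"ry":0,"rz":0,"tx":0.947,"ty":-0.689,"tz":0,"claw":85},
    {"rx":0,"ry":0,"rz":0,"tx":0.947,"ty":-0.689,"tz":0,"claw":85},
    {"rx":0,"ry":0,"rz":0,"tx":0.947,"ty":-0.689,"tz":0,"claw":85},
    {"rx":0,"ry":0,"rz":0,"tx":0.947,"ty":-0.689,"tz":0,"claw":85},
  ],
)

```text
time: 1.4
ee_pos: [0.4575, -0.3012, 0.2316]
eef_rot: [0.0, 0.975, 0.22, 0.0]
contact_force: [-0.2, -0.2, 0.3]
width: 0.996
gripper_force: 0.0
```

Request:
arm_command(
  increments=[
    {"rx":0,"ry":0,"rz":0.158,"tx":0.947,"ty":-0.689,"tz":0,"claw":85},
    {"rx":0,"ry":0,"rz":0.158,"tx":0.947,"ty":-0.689,"tz":0,"claw":85},
    {"rx":0,"ry":0,"rz":0.158,"tx":0.947,"ty":-0.689,"tz":0,"claw":85},
    {"rx":0,"ry":0,"rz":0.158,"tx":0.947,"ty":-0.689,"tz":0,"claw":85},
    {"rx":0,"ry":0,"rz":0.158,"tx":0.947,"ty":-0.689,"tz":0,"claw":85},
  ],
)

```text
time: 2.02
ee_pos: [0.541, -0.1503, 0.2313]
eef_rot: [0.0, 1.0, -0.028, -0.0]
contact_force: [-0.3, 0.0, -0.7]
width: 0.997
gripper_force: 0.0
```

```bash
python3 go.py .5406 -.148 .088 -93.3
```

```text
pos [ 0.541  -0.1503  0.2313] F [-0.31  0.04 -0.69] w 85.13 gf 0.0 t 2.025 j6 1.18
t [-0.0031 -0.0159  0.9552] r [0.0003 0.0001 0.0003]
```

Request:
arm_command(
  increments=[
    {"rx":0,"ry":0,"rz":0,"tx":-0.003,"ty":-0.015,"tz":0.35,"claw":85},
    {"rx":0,"ry":0,"rz":0,"tx":-0.003,"ty":-0.015,"tz":0.7,"claw":85},
    {"rx":0,"ry":0,"rz":0,"tx":-0.003,"ty":-0.015,"tz":0.9,"claw":85},
    {"rx":0,"ry":0,"rz":0,"tx":-0.003,"ty":-0.015,"tz":1,"claw":75},
    {"rx":0,"ry":0,"rz":0,"tx":-0.003,"ty":-0.015,"tz":1,"claw":68},
    {"rx":0,"ry":0,"rz":0,"tx":-0.003,"ty":-0.015,"tz":1,"claw":64},
    {"rx":0,"ry":0,"rz":0,"tx":-0.003,"ty":-0.015,"tz":1,"claw":62},
    {"rx":0,"ry":0,"rz":0,"tx":-0.003,"ty":-0.015,"tz":1,"claw":62},
  ],
  force=30,
)

```text
time: 3.02
ee_pos: [0.5413, -0.1467, 0.0825]
eef_rot: [0.0, 1.0, -0.028, 0.001]
contact_force: [0.6, 0.2, -0.1]
width: 0.729
gripper_force: 0.0
```

Request:
arm_command(
  increments=[
    {"rx":0,"ry":0,"rz":0,"tx":0,"ty":0,"tz":0,"claw":61},
    {"rx":0,"ry":0,"rz":0,"tx":0,"ty":0,"tz":0,"claw":60},
    {"rx":0,"ry":0,"rz":0,"tx":0,"ty":0,"tz":0,"claw":59},
    {"rx":0,"ry":0,"rz":0,"tx":0,"ty":0,"tz":0,"claw":58.5},
    {"rx":0,"ry":0,"rz":0,"tx":0,"ty":0,"tz":0,"claw":58.5},
  ],
)

```text
time: 3.65
ee_pos: [0.5409, -0.1464, 0.082]
eef_rot: [-0.0, 1.0, -0.028, 0.0]
contact_force: [-1.7, 2.3, 6.4]
width: 0.685
gripper_force: 6.3
```

Request:
arm_command(
  increments=[
    {"rx":0,"ry":0,"rz":0,"tx":0,"ty":0,"tz":-0.03,"claw":58.5},
    {"rx":0,"ry":0,"rz":0,"tx":0,"ty":0,"tz":-0.07,"claw":58.5},
    {"rx":0,"ry":0,"rz":0,"tx":0,"ty":0,"tz":-0.07,"claw":58.5},
    {"rx":0,"ry":0,"rz":0,"tx":0,"ty":0,"tz":-0.07,"claw":58.5},
  ],
)

```text
time: 4.15
ee_pos: [0.5404, -0.1464, 0.0915]
eef_rot: [-0.0, 1.0, -0.028, -0.0]
contact_force: [0.4, 0.2, -2.4]
width: 0.685
gripper_force: 6.3
```

Request:
arm_command(
  increments=[
    {"rx":0,"ry":0,"rz":0,"tx":0,"ty":0,"tz":-0.1,"claw":58.5},
    {"rx":0,"ry":0,"rz":0,"tx":0,"ty":0,"tz":-0.25,"claw":58.5},
    {"rx":0,"ry":0,"rz":0,"tx":0,"ty":0,"tz":-0.4,"claw":58.5},
    {"rx":0,"ry":0,"rz":0,"tx":0,"ty":0,"tz":-0.55,"claw":58.5},
    {"rx":0,"ry":0,"rz":0,"tx":0,"ty":0,"tz":-0.65,"claw":58.5},
    {"rx":0,"ry":0,"rz":0,"tx":0,"ty":0,"tz":-0.7,"claw":58.5},
    {"rx":0,"ry":0,"rz":0,"tx":0,"ty":0,"tz":-0.7,"claw":58.5},
  ],
)

```text
time: 5.03
ee_pos: [0.5408, -0.1465, 0.1972]
eef_rot: [0.0, 1.0, -0.028, 0.0]
contact_force: [-1.0, 0.0, -3.2]
width: 0.685
gripper_force: 6.3
```

```bash
cat > look.py <<'E'
import sys
from ov import *
# overlay pliers model at believed pose below TCP: args name out dz dx(tool) u0 v0 w h s
s=robot.state();p=np.array(s['ee_pos']);out=sys.argv[1];dz=float(sys.argv[2])
from scipy.spatial.transform import Rotation as Ro
q=np.array(s['eef_rot']);R=Ro.from_quat(q[[1,2,3,0]]);ty=R.apply([0,1,0]);yaw=np.arctan2(ty[1],ty[0])-np.pi/2+np.pi
o=p+[0,0,dz];P=[]
it=[(box(o,yaw,-.017,.017,-.028,.028,0,.014),(0,0,255))]
it+=[(box(o,yaw,-.011,.011,*k,.016,.070),(255,0,255)) for k in((.022,.030),(-.030,-.022))]
it+=[(box(o,yaw,-.006,.006,*k,-.040,0),(0,255,0)) for k in((.004,.016),(-.016,-.004))]
o2=[]
for n in("scene","top"):
    im=robot.camera(n)[:,:,::-1].copy();cv2.imwrite(f"pics/{out}_{n}.png",im)
    c=proj(n,o)[0].astype(int);u0=min(max(c[0]-33,0),574);v0=min(max(c[1]-33,0),334)
    o2.append([crop(im,u0,v0,66,66,6),draw(n,im,it,u0,v0,66,66,6)])
cv2.imwrite(f"pics/{out}.png",np.vstack([np.hstack(k)[:300] if 0 else np.hstack(k) for k in o2])[:, :792] if 0 else cv2.resize(np.vstack([np.hstack(k) for k in o2]),(600,600)))
print(s['ee_pos'],s['contact_force'],s['width']*85.4,s['gripper_force'])
E
python3 look.py lift -.022
```

```text
[ 0.54077359 -0.14654363  0.19717003] [-1.02166779  0.03796978 -3.20790375] 58.52495060631019 6.252141371369362
```

View pics/lift.png

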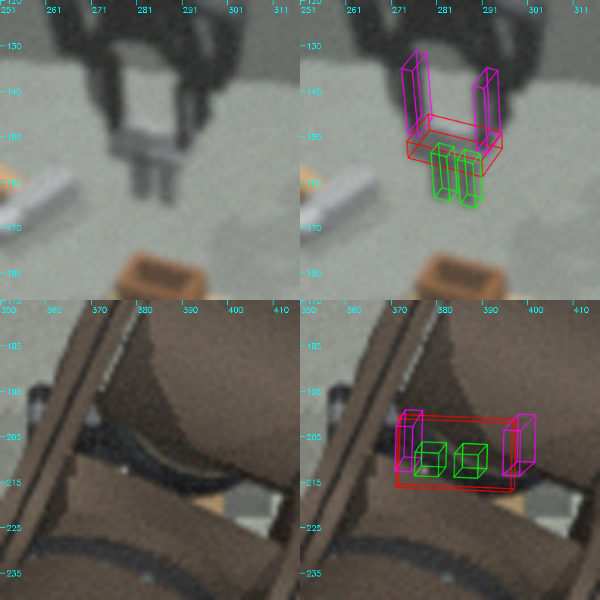

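The pliers are held upright, with their feet near scene (282,163), and the arm hides them in the top view. I'm carrying them to above the ring.

```bash
python3 go.py .5224 .2302 .197 -70.24
```

```text
pos [ 0.5401 -0.1463  0.1958] F [-0.13 -0.48 -1.99] w 58.93 gf 6.3 t 5.125 j6 1.18
t [-0.2602 -2.4991 -0.0056] r [-0.0003  0.0005 -0.1278]
```

Request:
arm_command(
  increments=[
    {"rx":0,"ry":0,"rz":0,"tx":-0.01,"ty":-0.1,"tz":0,"claw":58.5},
    {"rx":0,"ry":0,"rz":0,"tx":-0.03,"ty":-0.3,"tz":0,"claw":58.5},
    {"rx":0,"ry":0,"rz":0,"tx":-0.05,"ty":-0.5,"tz":0,"claw":58.5},
    {"rx":0,"ry":0,"rz":0,"tx":-0.07,"ty":-0.7,"tz":0,"claw":58.5},
    {"rx":0,"ry":0,"rz":0,"tx":-0.1,"ty":-0.95,"tz":0,"claw":58.5},
  ],
)

```text
time: 5.75
ee_pos: [0.5331, -0.0016, 0.1961]
eef_rot: [-0.0, 1.0, -0.028, -0.001]
contact_force: [0.4, -0.7, -2.9]
width: 0.685
gripper_force: 6.3
```

Request:
arm_command(
  increments=[
    {"rx":0,"ry":0,"rz":0,"tx":-0.03,"ty":-0.25,"tz":0,"claw":58.5},
    {"rx":0,"ry":0,"rz":0,"tx":-0.05,"ty":-0.5,"tz":0,"claw":58.5},
    {"rx":0,"ry":0,"rz":0,"tx":-0.07,"ty":-0.7,"tz":0,"claw":58.5},
    {"rx":0,"ry":0,"rz":0,"tx":-0.1,"ty":-0.95,"tz":0,"claw":58.5},
  ],
)

```text
time: 6.25
ee_pos: [0.5259, 0.1415, 0.1961]
eef_rot: [-0.0, 1.0, -0.028, -0.001]
contact_force: [-0.2, -1.0, -3.2]
width: 0.686
gripper_force: 6.3
```

Request:
arm_command(
  increments=[
    {"rx":0,"ry":0,"rz":-0.03,"tx":-0.02,"ty":-0.2,"tz":0,"claw":58.5},
    {"rx":0,"ry":0,"rz":-0.06,"tx":-0.04,"ty":-0.4,"tz":0,"claw":58.5},
    {"rx":0,"ry":0,"rz":-0.1,"tx":-0.06,"ty":-0.55,"tz":0,"claw":58.5},
    {"rx":0,"ry":0,"rz":-0.128,"tx":-0.06,"ty":-0.599,"tz":0,"claw":58.5},
    {"rx":0,"ry":0,"rz":-0.128,"tx":-0.06,"ty":-0.599,"tz":0,"claw":58.5},
    {"rx":0,"ry":0,"rz":-0.128,"tx":-0.06,"ty":-0.599,"tz":0,"claw":58.5},
  ],
)

```text
time: 7.0
ee_pos: [0.5224, 0.23, 0.1964]
eef_rot: [0.0, 0.985, 0.171, -0.001]
contact_force: [0.4, -0.3, -3.2]
width: 0.686
gripper_force: 6.3
```

```bash
python3 go.py .5224 .2302 .152 -70.24
```

```text
pos [0.5224 0.23   0.1964] F [ 0.36 -0.29 -3.18] w 58.59 gf 6.3 t 7.0 j6 1.46
t [ 0.0006 -0.0013  0.2958] r [-0.      0.0003 -0.0001]
```

Request:
arm_command(
  increments=[
    {"rx":0,"ry":0,"rz":0,"tx":0,"ty":0,"tz":0.1,"claw":58.8},
    {"rx":0,"ry":0,"rz":0,"tx":0,"ty":0,"tz":0.2,"claw":59},
    {"rx":0,"ry":0,"rz":0,"tx":0,"ty":0,"tz":0.27,"claw":59.2},
    {"rx":0,"ry":0,"rz":0,"tx":0,"ty":0,"tz":0.295,"claw":59.2},
    {"rx":0,"ry":0,"rz":0,"tx":0,"ty":0,"tz":0.295,"claw":59.2},
  ],
)

```text
time: 7.62
ee_pos: [0.5229, 0.2299, 0.1522]
eef_rot: [0.0, 0.985, 0.172, -0.0]
contact_force: [-0.7, 0.3, -3.3]
width: 0.692
gripper_force: 6.1
```

```bash
python3 look.py over -.022
```

```text
[0.52287593 0.22988913 0.15221319] [-0.69477558  0.34193839 -3.27204653] 59.10768982114241 6.1275094002485275
```

View pics/over.png

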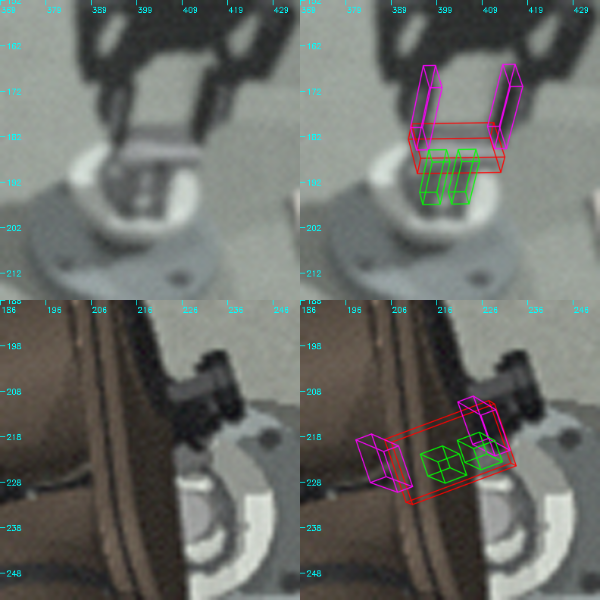

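The scene crop shows the pliers just above the eyes, legs near (400,193), and the overlay agrees to within about a pixel. Lowering slowly by feel.

Request:
arm_command(
  increments=[
    {"rx":0,"ry":0,"rz":0,"tx":0,"ty":0,"tz":0.013,"claw":59.2},
    {"rx":0,"ry":0,"rz":0,"tx":0,"ty":0,"tz":0.026,"claw":59.2},
    {"rx":0,"ry":0,"rz":0,"tx":0,"ty":0,"tz":0.036,"claw":59.2},
    {"rx":0,"ry":0,"rz":0,"tx":0,"ty":0,"tz":0.036,"claw":59.2},
  ],
)

```text
time: 8.22
ee_pos: [0.5228, 0.2299, 0.147]
eef_rot: [0.0, 0.985, 0.172, -0.0]
contact_force: [-0.2, -0.0, -2.8]
width: 0.695
gripper_force: 6.1
```

Request:
arm_command(
  increments=[
    {"rx":0,"ry":0,"rz":0,"tx":0,"ty":0,"tz":0.007,"claw":59.2},
    {"rx":0,"ry":0,"rz":0,"tx":0,"ty":0,"tz":0.013,"claw":59.2},
    {"rx":0,"ry":0,"rz":0,"tx":0,"ty":0,"tz":0.013,"claw":59.2},
  ],
)

```text
time: 8.6
ee_pos: [0.5229, 0.23, 0.1451]
eef_rot: [-0.0, 0.985, 0.172, -0.0]
contact_force: [0.3, 0.2, -3.0]
width: 0.691
gripper_force: 6.1
```

Request:
arm_command(
  increments=[
    {"rx":0,"ry":0,"rz":0,"tx":0,"ty":0,"tz":0.007,"claw":59.2},
    {"rx":0,"ry":0,"rz":0,"tx":0,"ty":0,"tz":0.013,"claw":59.2},
    {"rx":0,"ry":0,"rz":0,"tx":0,"ty":0,"tz":0.013,"claw":59.2},
  ],
)

```text
time: 8.98
ee_pos: [0.5229, 0.23, 0.1432]
eef_rot: [-0.0, 0.985, 0.172, -0.0]
contact_force: [0.4, -0.1, -2.1]
width: 0.696
gripper_force: 6.2
```

Request:
arm_command(
  increments=[
    {"rx":0,"ry":0,"rz":0,"tx":0,"ty":0,"tz":0.007,"claw":59.2},
    {"rx":0,"ry":0,"rz":0,"tx":0,"ty":0,"tz":0.01,"claw":59.2},
    {"rx":0,"ry":0,"rz":0,"tx":0,"ty":0,"tz":0.01,"claw":59.2},
  ],
)

```text
time: 9.35
ee_pos: [0.5229, 0.23, 0.1417]
eef_rot: [-0.0, 0.985, 0.172, -0.0]
contact_force: [0.2, -0.3, -3.3]
width: 0.692
gripper_force: 6.3
```

Request:
arm_command(
  increments=[
    {"rx":0,"ry":0,"rz":0,"tx":0,"ty":0,"tz":0.005,"claw":59.2},
    {"rx":0,"ry":0,"rz":0,"tx":0,"ty":0,"tz":0.005,"claw":59.2},
    {"rx":0,"ry":0,"rz":0,"tx":0,"ty":0,"tz":0.005,"claw":59.2},
  ],
)

```text
time: 9.72
ee_pos: [0.5231, 0.23, 0.1415]
eef_rot: [-0.0, 0.985, 0.172, 0.0]
contact_force: [-0.3, -0.2, 0.2]
width: 0.695
gripper_force: 6.7
```

Request:
arm_command(
  increments=[
    {"rx":0,"ry":0,"rz":0,"tx":0,"ty":0,"tz":0.005,"claw":59.2},
    {"rx":0,"ry":0,"rz":0,"tx":0,"ty":0,"tz":0.005,"claw":59.2},
    {"rx":0,"ry":0,"rz":0,"tx":0,"ty":0,"tz":0.005,"claw":59.2},
  ],
)

```text
time: 10.1
ee_pos: [0.5233, 0.23, 0.1407]
eef_rot: [-0.0, 0.985, 0.172, 0.0]
contact_force: [-1.3, -0.4, 1.4]
width: 0.696
gripper_force: 6.8
```

Contact came at the height expected for feet on eyes (TCP 0.1415). I'll start squeezing, raising the arm to offset the pads' swing.

Request:
arm_command(
  increments=[
    {"rx":0,"ry":0,"rz":0,"tx":0,"ty":0,"tz":-0.002,"claw":58},
    {"rx":0,"ry":0,"rz":0,"tx":0,"ty":0,"tz":-0.004,"claw":56.5},
    {"rx":0,"ry":0,"rz":0,"tx":0,"ty":0,"tz":-0.006,"claw":55},
    {"rx":0,"ry":0,"rz":0,"tx":0,"ty":0,"tz":-0.008,"claw":54},
    {"rx":0,"ry":0,"rz":0,"tx":0,"ty":0,"tz":-0.008,"claw":54},
  ],
  force=40,
)

```text
time: 10.72
ee_pos: [0.523, 0.2298, 0.1412]
eef_rot: [0.0, 0.985, 0.172, 0.0]
contact_force: [-0.0, -0.0, -0.5]
width: 0.635
gripper_force: 9.7
```

Request:
arm_command(
  increments=[
    {"rx":0,"ry":0,"rz":0,"tx":-0.001,"ty":-0.001,"tz":-0.002,"claw":52.5},
    {"rx":0,"ry":0,"rz":0,"tx":-0.002,"ty":-0.002,"tz":-0.004,"claw":51},
    {"rx":0,"ry":0,"rz":0,"tx":-0.003,"ty":-0.003,"tz":-0.007,"claw":49.5},
    {"rx":0,"ry":0,"rz":0,"tx":-0.003,"ty":-0.003,"tz":-0.009,"claw":48},
    {"rx":0,"ry":0,"rz":0,"tx":-0.003,"ty":-0.003,"tz":-0.009,"claw":48},
  ],
)

```text
time: 11.35
ee_pos: [0.5218, 0.2301, 0.1423]
eef_rot: [0.0, 0.985, 0.172, -0.001]
contact_force: [-0.6, 0.4, -4.0]
width: 0.568
gripper_force: 11.8
```

The grip force, 11.8 N against 8.3 N for the pliers' spring alone, shows the ring is being spread. Continuing to 36 mm.

Request:
arm_command(
  increments=[
    {"rx":0,"ry":0,"rz":0,"tx":0,"ty":0,"tz":0.006,"claw":48},
    {"rx":0,"ry":0,"rz":0,"tx":-0.001,"ty":0,"tz":0.006,"claw":46.5},
    {"rx":0,"ry":0,"rz":0,"tx":-0.002,"ty":0,"tz":0.005,"claw":45},
    {"rx":0,"ry":0,"rz":0,"tx":-0.003,"ty":0,"tz":0.004,"claw":43.5},
    {"rx":0,"ry":0,"rz":0,"tx":-0.004,"ty":0,"tz":0.002,"claw":42},
    {"rx":0,"ry":0,"rz":0,"tx":-0.004,"ty":0,"tz":0.002,"claw":42},
  ],
)

```text
time: 12.1
ee_pos: [0.5221, 0.2302, 0.1427]
eef_rot: [-0.0, 0.985, 0.172, 0.001]
contact_force: [0.1, 1.0, -0.1]
width: 0.497
gripper_force: 14.4
```

Request:
arm_command(
  increments=[
    {"rx":0,"ry":0,"rz":0,"tx":-0.001,"ty":-0.001,"tz":-0.001,"claw":40.5},
    {"rx":0,"ry":0,"rz":0,"tx":-0.002,"ty":-0.002,"tz":-0.002,"claw":39},
    {"rx":0,"ry":0,"rz":0,"tx":-0.003,"ty":-0.003,"tz":-0.003,"claw":37.5},
    {"rx":0,"ry":0,"rz":0,"tx":-0.004,"ty":-0.003,"tz":-0.004,"claw":36},
    {"rx":0,"ry":0,"rz":0,"tx":-0.004,"ty":-0.003,"tz":-0.004,"claw":36},
    {"rx":0,"ry":0,"rz":0,"tx":-0.004,"ty":-0.003,"tz":-0.004,"claw":36},
  ],
)

```text
time: 12.85
ee_pos: [0.5213, 0.2301, 0.1433]
eef_rot: [0.0, 0.985, 0.172, 0.0]
contact_force: [1.1, -1.6, -0.2]
width: 0.424
gripper_force: 16.8
```

Request:
arm_command(
  increments=[
    {"rx":0,"ry":0,"rz":0,"tx":0,"ty":0,"tz":0.007,"claw":36},
    {"rx":0,"ry":0,"rz":0,"tx":0,"ty":0,"tz":0.014,"claw":36},
    {"rx":0,"ry":0,"rz":0,"tx":0,"ty":0,"tz":0.02,"claw":36},
  ],
)

```text
time: 13.22
ee_pos: [0.5213, 0.2302, 0.1403]
eef_rot: [0.0, 0.985, 0.172, 0.0]
contact_force: [1.8, -2.0, 2.1]
width: 0.425
gripper_force: 17.1
```

Request:
arm_command(
  increments=[
    {"rx":0,"ry":0,"rz":0,"tx":0,"ty":0,"tz":0.007,"claw":36},
    {"rx":0,"ry":0,"rz":0,"tx":0,"ty":0,"tz":0.014,"claw":36},
    {"rx":0,"ry":0,"rz":0,"tx":0,"ty":0,"tz":0.02,"claw":36},
  ],
)

```text
time: 13.6
ee_pos: [0.5212, 0.2302, 0.1371]
eef_rot: [0.0, 0.985, 0.172, 0.0]
contact_force: [0.7, -3.3, 2.6]
width: 0.425
gripper_force: 17.1
```

Request:
arm_command(
  increments=[
    {"rx":0,"ry":0,"rz":0,"tx":0,"ty":0.002,"tz":0.007,"claw":36},
    {"rx":0,"ry":0,"rz":0,"tx":0,"ty":0.004,"tz":0.014,"claw":36},
    {"rx":0,"ry":0,"rz":0,"tx":0,"ty":0.005,"tz":0.02,"claw":36},
  ],
)

```text
time: 13.98
ee_pos: [0.5213, 0.23, 0.1341]
eef_rot: [-0.001, 0.985, 0.172, 0.0]
contact_force: [1.1, -0.1, 1.4]
width: 0.424
gripper_force: 17.1
```

Request:
arm_command(
  increments=[
    {"rx":0,"ry":0,"rz":0,"tx":0,"ty":0,"tz":0.007,"claw":36},
    {"rx":0,"ry":0,"rz":0,"tx":0,"ty":0,"tz":0.014,"claw":36},
    {"rx":0,"ry":0,"rz":0,"tx":0,"ty":0,"tz":0.02,"claw":36},
  ],
)

```text
time: 14.35
ee_pos: [0.5213, 0.23, 0.1311]
eef_rot: [-0.0, 0.985, 0.172, 0.0]
contact_force: [0.3, 1.3, 2.0]
width: 0.424
gripper_force: 17.2
```

Request:
arm_command(
  increments=[
    {"rx":0,"ry":0,"rz":0,"tx":0,"ty":0,"tz":0.007,"claw":36},
    {"rx":0,"ry":0,"rz":0,"tx":0,"ty":0,"tz":0.014,"claw":36},
    {"rx":0,"ry":0,"rz":0,"tx":0,"ty":0,"tz":0.02,"claw":36},
  ],
)

```text
time: 14.72
ee_pos: [0.5213, 0.2299, 0.1281]
eef_rot: [-0.0, 0.985, 0.172, 0.0]
contact_force: [0.8, 3.0, 0.9]
width: 0.424
gripper_force: 17.4
```

Request:
arm_command(
  increments=[
    {"rx":0,"ry":0,"rz":0,"tx":0,"ty":0,"tz":0.007,"claw":36},
    {"rx":0,"ry":0,"rz":0,"tx":0,"ty":0,"tz":0.014,"claw":36},
    {"rx":0,"ry":0,"rz":0,"tx":0,"ty":0,"tz":0.014,"claw":36},
  ],
)

```text
time: 15.1
ee_pos: [0.5212, 0.2294, 0.1258]
eef_rot: [0.0, 0.985, 0.172, -0.0]
contact_force: [0.3, 1.9, 0.9]
width: 0.425
gripper_force: 16.7
```

Request:
arm_command(
  increments=[
    {"rx":0,"ry":0,"rz":0,"tx":0,"ty":-0.001,"tz":0.005,"claw":36},
    {"rx":0,"ry":0,"rz":0,"tx":0,"ty":-0.001,"tz":0.01,"claw":36},
    {"rx":0,"ry":0,"rz":0,"tx":0,"ty":-0.001,"tz":0.01,"claw":36},
  ],
)

```text
time: 15.48
ee_pos: [0.5212, 0.2295, 0.1243]
eef_rot: [0.0, 0.985, 0.172, -0.0]
contact_force: [1.9, 1.9, 1.2]
width: 0.428
gripper_force: 16.7
```

Request:
arm_command(
  increments=[
    {"rx":0,"ry":0,"rz":0,"tx":0,"ty":0,"tz":0.004,"claw":36},
    {"rx":0,"ry":0,"rz":0,"tx":0,"ty":0,"tz":0.008,"claw":36},
    {"rx":0,"ry":0,"rz":0,"tx":0,"ty":0,"tz":0.008,"claw":36},
  ],
)

```text
time: 15.85
ee_pos: [0.5212, 0.2295, 0.1232]
eef_rot: [0.0, 0.985, 0.172, -0.0]
contact_force: [0.3, 0.7, 1.1]
width: 0.427
gripper_force: 16.7
```

Request:
arm_command(
  increments=[
    {"rx":0,"ry":0,"rz":0,"tx":0,"ty":0,"tz":0.005,"claw":36},
    {"rx":0,"ry":0,"rz":0,"tx":0,"ty":0,"tz":0.005,"claw":36},
  ],
)

```text
time: 16.1
ee_pos: [0.5212, 0.2295, 0.1224]
eef_rot: [0.0, 0.985, 0.172, -0.0]
contact_force: [0.6, -0.8, 1.2]
width: 0.423
gripper_force: 16.7
```

Request:
arm_command(
  increments=[
    {"rx":0,"ry":0,"rz":0,"tx":0,"ty":0,"tz":0.005,"claw":36},
    {"rx":0,"ry":0,"rz":0,"tx":0,"ty":0,"tz":0.005,"claw":36},
  ],
)

```text
time: 16.35
ee_pos: [0.5212, 0.2295, 0.1217]
eef_rot: [0.0, 0.985, 0.172, -0.0]
contact_force: [-0.1, -0.4, 1.2]
width: 0.426
gripper_force: 16.7
```

Request:
arm_command(
  increments=[
    {"rx":0,"ry":0,"rz":0,"tx":0,"ty":0,"tz":0.006,"claw":36},
    {"rx":0,"ry":0,"rz":0,"tx":0,"ty":0,"tz":0.006,"claw":36},
  ],
)

```text
time: 16.6
ee_pos: [0.5212, 0.2296, 0.1208]
eef_rot: [0.0, 0.985, 0.172, -0.0]
contact_force: [1.1, -0.6, 1.1]
width: 0.422
gripper_force: 16.7
```

Request:
arm_command(
  increments=[
    {"rx":0,"ry":0,"rz":0,"tx":0,"ty":0,"tz":0.006,"claw":36},
    {"rx":0,"ry":0,"rz":0,"tx":0,"ty":0,"tz":0.006,"claw":36},
  ],
)

```text
time: 16.85
ee_pos: [0.5212, 0.2295, 0.1199]
eef_rot: [0.0, 0.985, 0.172, -0.0]
contact_force: [0.5, -1.1, 1.1]
width: 0.428
gripper_force: 16.7
```

Request:
arm_command(
  increments=[
    {"rx":0,"ry":0,"rz":0,"tx":0,"ty":0,"tz":0.006,"claw":36},
    {"rx":0,"ry":0,"rz":0,"tx":0,"ty":0,"tz":0.006,"claw":36},
  ],
)

```text
time: 17.1
ee_pos: [0.5212, 0.2296, 0.119]
eef_rot: [0.0, 0.985, 0.172, -0.0]
contact_force: [1.2, -1.7, 0.9]
width: 0.424
gripper_force: 16.7
```

Request:
arm_command(
  increments=[
    {"rx":0,"ry":0,"rz":0,"tx":0,"ty":0,"tz":0.006,"claw":36},
    {"rx":0,"ry":0,"rz":0,"tx":0,"ty":0,"tz":0.006,"claw":36},
  ],
)

```text
time: 17.35
ee_pos: [0.5212, 0.2296, 0.1181]
eef_rot: [0.0, 0.985, 0.172, -0.0]
contact_force: [0.7, -1.5, 0.6]
width: 0.425
gripper_force: 16.7
```

Request:
arm_command(
  increments=[
    {"rx":0,"ry":0,"rz":0,"tx":0,"ty":0,"tz":0.006,"claw":36},
    {"rx":0,"ry":0,"rz":0,"tx":0,"ty":0,"tz":0.006,"claw":36},
  ],
)

```text
time: 17.6
ee_pos: [0.5212, 0.2296, 0.1172]
eef_rot: [0.0, 0.985, 0.172, -0.0]
contact_force: [0.9, -2.6, 1.1]
width: 0.429
gripper_force: 16.9
```

Request:
arm_command(
  increments=[
    {"rx":0,"ry":0,"rz":0,"tx":0,"ty":0,"tz":0.006,"claw":36},
    {"rx":0,"ry":0,"rz":0,"tx":0,"ty":0,"tz":0.006,"claw":36},
  ],
)

```text
time: 17.85
ee_pos: [0.5212, 0.2296, 0.1163]
eef_rot: [0.0, 0.985, 0.172, -0.0]
contact_force: [0.1, -2.0, 2.3]
width: 0.425
gripper_force: 17.0
```

Request:
arm_command(
  increments=[
    {"rx":0,"ry":0,"rz":0,"tx":0,"ty":0.001,"tz":0.005,"claw":36},
    {"rx":0,"ry":0,"rz":0,"tx":0,"ty":0.001,"tz":0.005,"claw":36},
  ],
)

```text
time: 18.1
ee_pos: [0.5213, 0.2296, 0.1159]
eef_rot: [-0.0, 0.985, 0.172, -0.0]
contact_force: [-0.2, -1.6, 3.0]
width: 0.423
gripper_force: 17.3
```

Request:
arm_command(
  increments=[
    {"rx":0,"ry":0,"rz":0,"tx":0,"ty":0.001,"tz":0.005,"claw":36},
    {"rx":0,"ry":0,"rz":0,"tx":0,"ty":0.001,"tz":0.005,"claw":36},
  ],
)

```text
time: 18.35
ee_pos: [0.5214, 0.2296, 0.1158]
eef_rot: [-0.0, 0.985, 0.172, -0.0]
contact_force: [-1.7, -2.3, 6.4]
width: 0.423
gripper_force: 17.8
```

The height has stalled at 0.1158 while the force rises, so the hub is at its stop. I'll release the ring gradually, following the pads' swing.

Request:
arm_command(
  increments=[
    {"rx":0,"ry":0,"rz":0,"tx":0.001,"ty":0,"tz":0.001,"claw":38},
    {"rx":0,"ry":0,"rz":0,"tx":0.002,"ty":0,"tz":0.002,"claw":40},
    {"rx":0,"ry":0,"rz":0,"tx":0.003,"ty":0,"tz":0.003,"claw":42},
    {"rx":0,"ry":0,"rz":0,"tx":0.004,"ty":0,"tz":0.004,"claw":44},
    {"rx":0,"ry":0,"rz":0,"tx":0.004,"ty":0,"tz":0.004,"claw":44},
  ],
)

```text
time: 18.98
ee_pos: [0.5221, 0.23, 0.1147]
eef_rot: [-0.0, 0.985, 0.172, 0.0]
contact_force: [-1.3, 0.5, 4.9]
width: 0.515
gripper_force: 11.2
```

Request:
arm_command(
  increments=[
    {"rx":0,"ry":0,"rz":0,"tx":0.001,"ty":0,"tz":0.002,"claw":46},
    {"rx":0,"ry":0,"rz":0,"tx":0.002,"ty":0,"tz":0.004,"claw":48},
    {"rx":0,"ry":0,"rz":0,"tx":0.003,"ty":0,"tz":0.006,"claw":50},
    {"rx":0,"ry":0,"rz":0,"tx":0.003,"ty":0,"tz":0.006,"claw":50},
  ],
)

```text
time: 19.48
ee_pos: [0.5225, 0.23, 0.1137]
eef_rot: [-0.0, 0.985, 0.172, 0.0]
contact_force: [-0.3, -0.3, 5.0]
width: 0.585
gripper_force: 9.0
```

Request:
arm_command(
  increments=[
    {"rx":0,"ry":0,"rz":0,"tx":0.001,"ty":0,"tz":0.002,"claw":52},
    {"rx":0,"ry":0,"rz":0,"tx":0.002,"ty":0,"tz":0.004,"claw":54},
    {"rx":0,"ry":0,"rz":0,"tx":0.003,"ty":0,"tz":0.006,"claw":56},
    {"rx":0,"ry":0,"rz":0,"tx":0.003,"ty":0,"tz":0.006,"claw":56},
  ],
)

```text
time: 19.98
ee_pos: [0.5227, 0.2302, 0.1125]
eef_rot: [-0.0, 0.985, 0.172, -0.0]
contact_force: [-0.9, 0.8, 4.4]
width: 0.655
gripper_force: 6.9
```

Request:
arm_command(
  increments=[
    {"rx":0,"ry":0,"rz":0,"tx":0,"ty":0,"tz":0.002,"claw":57.5},
    {"rx":0,"ry":0,"rz":0,"tx":0.001,"ty":0,"tz":0.003,"claw":58.7},
    {"rx":0,"ry":0,"rz":0,"tx":0.001,"ty":0,"tz":0.003,"claw":58.7},
    {"rx":0,"ry":0,"rz":0,"tx":0.001,"ty":0,"tz":0.003,"claw":58.7},
  ],
)

```text
time: 20.48
ee_pos: [0.5229, 0.2299, 0.112]
eef_rot: [0.0, 0.985, 0.172, -0.0]
contact_force: [0.3, -0.6, 3.1]
width: 0.69
gripper_force: 5.2
```

```bash
python3 look.py closed -.022
```

```text
[0.52292023 0.22987393 0.11195865] [ 0.33316633 -0.62282429  3.06796551] 58.93789633724224 5.219443961977959
```

View pics/closed.png

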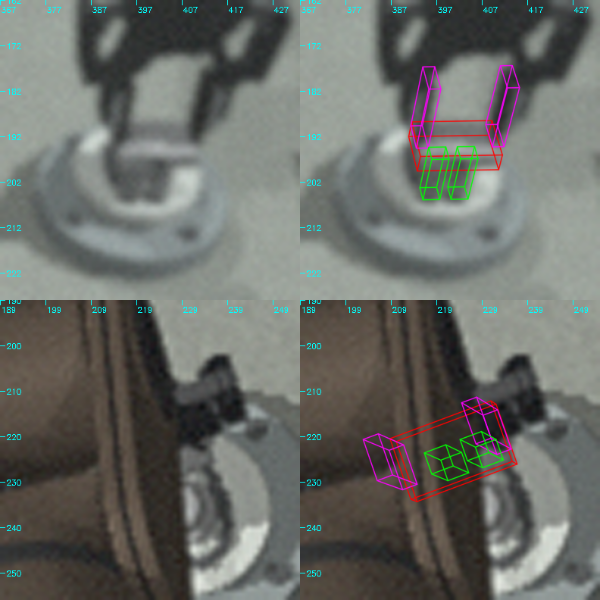

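The hub is down near the base and the feet are still on the eyes at scene (398,205). Lifting the pliers out.

Request:
arm_command(
  increments=[
    {"rx":0,"ry":0,"rz":0,"tx":0,"ty":0,"tz":-0.005,"claw":58.7},
    {"rx":0,"ry":0,"rz":0,"tx":0,"ty":0,"tz":-0.01,"claw":58.7},
    {"rx":0,"ry":0,"rz":0,"tx":0,"ty":0,"tz":-0.02,"claw":58.7},
    {"rx":0,"ry":0,"rz":0,"tx":0,"ty":0,"tz":-0.03,"claw":58.7},
    {"rx":0,"ry":0,"rz":0,"tx":0,"ty":0,"tz":-0.03,"claw":58.7},
  ],
)

```text
time: 21.2
ee_pos: [0.5228, 0.2299, 0.1165]
eef_rot: [0.0, 0.985, 0.172, -0.0]
contact_force: [-0.0, 0.3, -3.3]
width: 0.692
gripper_force: 6.2
```

Request:
arm_command(
  increments=[
    {"rx":0,"ry":0,"rz":0,"tx":0,"ty":0,"tz":-0.03,"claw":58.5},
    {"rx":0,"ry":0,"rz":0,"tx":0,"ty":0,"tz":-0.06,"claw":58.5},
    {"rx":0,"ry":0,"rz":0,"tx":0,"ty":0,"tz":-0.06,"claw":58.5},
  ],
)

```text
time: 21.58
ee_pos: [0.5234, 0.2301, 0.1264]
eef_rot: [-0.0, 0.985, 0.172, 0.001]
contact_force: [-1.0, 0.3, -2.9]
width: 0.684
gripper_force: 6.2
```

Request:
arm_command(
  increments=[
    {"rx":0,"ry":0,"rz":0,"tx":0,"ty":0,"tz":-0.1,"claw":58.5},
    {"rx":0,"ry":0,"rz":0,"tx":0,"ty":0,"tz":-0.25,"claw":58.5},
    {"rx":0,"ry":0,"rz":0,"tx":0,"ty":0,"tz":-0.4,"claw":58.5},
    {"rx":0,"ry":0,"rz":0,"tx":0,"ty":0,"tz":-0.48,"claw":58.5},
  ],
)

```text
time: 22.08
ee_pos: [0.5238, 0.2302, 0.2001]
eef_rot: [-0.0, 0.985, 0.172, 0.002]
contact_force: [0.8, -0.5, -3.2]
width: 0.689
gripper_force: 6.2
```

Request:
arm_command(
  increments=[
    {"rx":0,"ry":0,"rz":0.03,"tx":0.06,"ty":0.1,"tz":0,"claw":58.5},
    {"rx":0,"ry":0,"rz":0.07,"tx":0.12,"ty":0.3,"tz":0,"claw":58.5},
    {"rx":0,"ry":0,"rz":0.11,"tx":0.18,"ty":0.5,"tz":0,"claw":58.5},
    {"rx":0,"ry":0,"rz":0.128,"tx":0.24,"ty":0.7,"tz":0,"claw":58.5},
    {"rx":0,"ry":0,"rz":0.128,"tx":0.3,"ty":0.9,"tz":0,"claw":58.5},
  ],
)

```text
time: 22.7
ee_pos: [0.6113, 0.1173, 0.1975]
eef_rot: [-0.0, 1.0, -0.028, -0.0]
contact_force: [-0.6, 0.9, -3.7]
width: 0.688
gripper_force: 6.2
```

```bash
python3 go.py .5406 -.147 .187 -93.3
```

```text
pos [0.6113 0.1173 0.1975] F [-0.6   0.95 -3.7 ] w 58.79 gf 6.2 t 22.7 j6 1.65
t [-0.3704  1.7863  0.0703] r [-0.      0.0002  0.0002]
```

Request:
arm_command(
  increments=[
    {"rx":0,"ry":0,"rz":0,"tx":-0.04,"ty":0.2,"tz":0,"claw":58.5},
    {"rx":0,"ry":0,"rz":0,"tx":-0.08,"ty":0.4,"tz":0,"claw":58.5},
    {"rx":0,"ry":0,"rz":0,"tx":-0.13,"ty":0.65,"tz":0,"claw":58.5},
    {"rx":0,"ry":0,"rz":0,"tx":-0.185,"ty":0.893,"tz":0,"claw":58.5},
  ],
)

```text
time: 23.2
ee_pos: [0.5752, -0.015, 0.1976]
eef_rot: [0.0, 1.0, -0.028, -0.0]
contact_force: [0.0, 0.5, -2.3]
width: 0.683
gripper_force: 6.2
```

Request:
arm_command(
  increments=[
    {"rx":0,"ry":0,"rz":0,"tx":-0.04,"ty":0.25,"tz":0,"claw":58.5},
    {"rx":0,"ry":0,"rz":0,"tx":-0.1,"ty":0.5,"tz":0,"claw":58.5},
    {"rx":0,"ry":0,"rz":0,"tx":-0.15,"ty":0.75,"tz":0,"claw":58.5},
    {"rx":0,"ry":0,"rz":0,"tx":-0.185,"ty":0.893,"tz":0,"claw":58.5},
    {"rx":0,"ry":0,"rz":0,"tx":-0.185,"ty":0.893,"tz":0,"claw":58.5},
  ],
)

```text
time: 23.82
ee_pos: [0.54, -0.1474, 0.1976]
eef_rot: [-0.0, 1.0, -0.03, -0.0]
contact_force: [0.3, -0.6, -2.6]
width: 0.686
gripper_force: 6.2
```

```bash
python3 go.py .5406 -.147 .086 -93.3 && python3 - <<'E'
from ov import *
t=robot.camera("top")[:,:,::-1].copy(); s=robot.camera("scene")[:,:,::-1].copy()
cv2.imwrite("pics/ring1.png",np.hstack([crop(t,200,205,66,66,6),crop(s,367,165,66,66,6)]))
E
```

```text
pos [ 0.54   -0.1474  0.1976] F [ 0.3  -0.59 -2.62] w 58.56 gf 6.2 t 23.825 j6 1.18
t [ 0.0043 -0.0028  0.744 ] r [-0.0001  0.0001 -0.0005]
```

View pics/ring1.png

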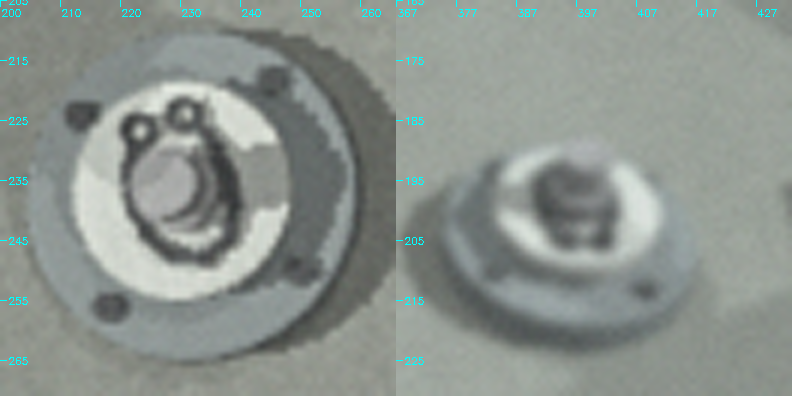

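The ring is shut in the groove: its eyes are at top (223,226.5) and (230.5,224), about 19.6 mm apart. Lowering the pliers into the stand.

Request:
arm_command(
  increments=[
    {"rx":0,"ry":0,"rz":0,"tx":0.004,"ty":-0.003,"tz":0.1,"claw":58.5},
    {"rx":0,"ry":0,"rz":0,"tx":0.004,"ty":-0.003,"tz":0.25,"claw":58.5},
    {"rx":0,"ry":0,"rz":0,"tx":0.004,"ty":-0.003,"tz":0.4,"claw":58.5},
    {"rx":0,"ry":0,"rz":0,"tx":0.004,"ty":-0.003,"tz":0.48,"claw":58.5},
    {"rx":0,"ry":0,"rz":0,"tx":0.004,"ty":-0.003,"tz":0.53,"claw":58.5},
    {"rx":0,"ry":0,"rz":0,"tx":0.004,"ty":-0.003,"tz":0.58,"claw":58.5},
  ],
)

```text
time: 24.68
ee_pos: [0.5416, -0.1457, 0.1107]
eef_rot: [0.0, 1.0, -0.028, 0.001]
contact_force: [-0.9, 0.4, -2.7]
width: 0.69
gripper_force: 6.2
```

Request:
arm_command(
  increments=[
    {"rx":0,"ry":0,"rz":0,"tx":0,"ty":0,"tz":0.07,"claw":58.5},
    {"rx":0,"ry":0,"rz":0,"tx":0,"ty":0,"tz":0.14,"claw":58.5},
    {"rx":0,"ry":0,"rz":0,"tx":0,"ty":0,"tz":0.17,"claw":58.5},
    {"rx":0,"ry":0,"rz":0,"tx":0,"ty":0,"tz":0.17,"claw":58.5},
  ],
)

```text
time: 25.18
ee_pos: [0.5408, -0.1456, 0.0846]
eef_rot: [-0.0, 1.0, -0.028, -0.0]
contact_force: [-0.2, -0.2, -2.6]
width: 0.686
gripper_force: 6.2
```

Request:
arm_command(
  increments=[
    {"rx":0,"ry":0,"rz":0,"tx":0,"ty":0,"tz":0.01,"claw":58.5},
    {"rx":0,"ry":0,"rz":0,"tx":0,"ty":0,"tz":0.02,"claw":58.5},
    {"rx":0,"ry":0,"rz":0,"tx":0,"ty":0,"tz":0.02,"claw":58.5},
  ],
)

```text
time: 25.55
ee_pos: [0.5414, -0.1459, 0.0825]
eef_rot: [0.0, 1.0, -0.028, 0.0]
contact_force: [-0.2, -0.4, -1.5]
width: 0.686
gripper_force: 6.2
```

Request:
arm_command(
  increments=[
    {"rx":0,"ry":0,"rz":0,"tx":0,"ty":0,"tz":0.01,"claw":58.5},
    {"rx":0,"ry":0,"rz":0,"tx":0,"ty":0,"tz":0.01,"claw":58.5},
  ],
)

```text
time: 25.8
ee_pos: [0.5422, -0.146, 0.0821]
eef_rot: [0.0, 1.0, -0.028, 0.001]
contact_force: [0.1, 1.3, 5.0]
width: 0.689
gripper_force: 6.3
```

The pliers are seated on the rim, with contact at the same height as when I grasped them. Opening and lifting off.

Request:
arm_command(
  increments=[
    {"rx":0,"ry":0,"rz":0,"tx":0,"ty":0,"tz":0,"claw":61},
    {"rx":0,"ry":0,"rz":0,"tx":0,"ty":0,"tz":0,"claw":66},
    {"rx":0,"ry":0,"rz":0,"tx":0,"ty":0,"tz":0,"claw":75},
    {"rx":0,"ry":0,"rz":0,"tx":0,"ty":0,"tz":0,"claw":85},
    {"rx":0,"ry":0,"rz":0,"tx":0,"ty":0,"tz":0,"claw":85},
    {"rx":0,"ry":0,"rz":0,"tx":0,"ty":0,"tz":0,"claw":85},
  ],
)

```text
time: 26.55
ee_pos: [0.5411, -0.1458, 0.0806]
eef_rot: [0.0, 1.0, -0.028, 0.0]
contact_force: [-0.2, -0.5, 0.2]
width: 0.995
gripper_force: 0.0
```

Request:
arm_command(
  increments=[
    {"rx":0,"ry":0,"rz":0,"tx":0,"ty":0,"tz":-0.1,"claw":85},
    {"rx":0,"ry":0,"rz":0,"tx":0,"ty":0,"tz":-0.3,"claw":85},
    {"rx":0,"ry":0,"rz":0,"tx":0,"ty":0,"tz":-0.6,"claw":85},
    {"rx":0,"ry":0,"rz":0,"tx":0,"ty":0,"tz":-0.9,"claw":85},
    {"rx":0,"ry":0,"rz":0,"tx":0,"ty":0,"tz":-0.9,"claw":85},
  ],
)

```text
time: 27.18
ee_pos: [0.5438, -0.147, 0.2223]
eef_rot: [0.002, 1.0, -0.028, 0.005]
contact_force: [1.2, 0.2, -0.4]
width: 0.994
gripper_force: 0.0
```

```bash
python3 - <<'E'
from ov import *
s=robot.state();print(s['ee_pos'],s['width'],s['contact_force'],s['time'])
t=robot.camera("top")[:,:,::-1].copy(); c=robot.camera("scene")[:,:,::-1].copy()
cv2.imwrite("pics/end.png",np.hstack([crop(t,348,183,66,66,6),crop(c,256,145,66,66,6)]))
E
```

```text
[ 0.54381606 -0.14696388  0.22229818] 0.9939113110012724 [ 1.19645698  0.21772337 -0.37253129] 27.175
```

View pics/end.png

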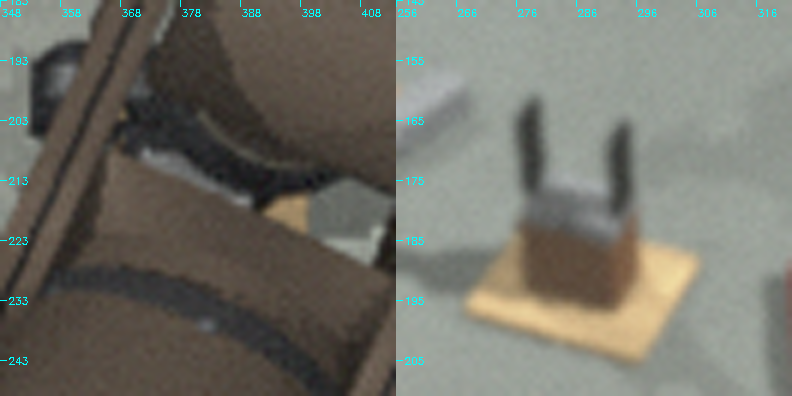

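The scene crop shows the pliers upright with the housing flat on the rim at (287,178), just as at the start, and the gripper is clear. Handing in.

```bash
python3 -c "
from station import robot
print(robot.finish_job())"
```

```text
the job is handed in; nothing more can be done
None
```

I handed the job in with no verdict returned; the last pictures show the ring shut in the spindle's groove with the hub at its stop, and the pliers hanging upright in their stand, at 27 s of the 61 s limit.

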